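Lock the tube block down on the shaker

TASK

Two small shakers stand on the bench, each with a red-handled toggle clamp standing open. Clamp down the white tube block on the shaker that carries it: push that clamp's red handle down until it snaps past its over-centre point and stays locked with the rubber pad on the block. Leave the block where it sits and the clamp of the empty shaker open.

Things in the scene. Friction and masses are not known exactly. Their poses are not given: they have to be found in the camera images.
- handle_a (a joint): Red handle of the clamp on the shaker carrying the white block, rad. 0 = open: it leans away from the block, 52 deg above level. Grows as it is pushed down; the linked bar and pad swing onto the block. Over-centre at about 0.6 (let go short of it, it springs open again; past it, it snaps home); 0.80 = locked on its stop, 6 deg above level. Takes about 6 N straight down at grip_a.
- grip_a (a point): Middle of that handle's red grip (95 long, 24 wide, 16 mm thick), on its centre line; moves with it. Handle open: 0.198 m high, z up, x level towards the block; handle pivot (axis y) 65 mm ahead in x, 83 mm below; free end 40 mm further along the handle. Pushing straight down at this open x, y, the handle's top goes from 0.21 m to 0.13 m high, locked.
- tube_block: White foam block with a grid of holes, 107 x 143 x 34 mm, loose, between low rails on the shaker's aluminium platform (210 x 160 mm, top 45 mm above the bench). Origin: centre of its underside; z up, x along its short side, away from the clamp; the handle's pivot is about 97 mm from it towards -x.
- handle_b (a joint): Red handle of the same clamp on the empty shaker, rad: 0 = open, 0.80 = locked. To be left open. This shaker is alike in every way and stands 0.21 to 0.43 m to the left or right of the loaded one.
There are look-alikes about, which are no part of the job. Leave any blue look-alike of the tube_block alone.

How it is judged:
At the end, for the whole second after the job is handed in: The handle of the clamp over the white block is past its over-centre point and locked (joint above 0.75 of 0.80 rad), the block lies at rest and level within 15 mm of where it was, and the empty shaker's clamp is open (joint below 0.2 rad) (value of joint handle_a above 0.75 rad and value of joint handle_b below 0.2 rad and distance of tube_block from where it was at the start of the episode below 0.015 m and angle between tube_block's own z axis and vertical below 0.1 rad and linear speed of tube_block below 0.02 m/s); the robot touches nothing.
It fails at once if the clamp of the empty shaker is pushed down (value of joint handle_b above 0.4 rad).
It also fails if it takes over 32 s, if anything falls off the work surface, if the arm or the gripper's body presses on something with over 40 N, if the wrist force passes 120 N, or if a joint passes its speed limit or range.

ROBOT

A 7-joint arm with a two-finger parallel gripper is mounted at the origin on a cart in front of the work surface, level with it; the furniture and walls round the work are solid. World frame = base frame: x ahead of the robot, y to its left, z up, the work surface at z = 0. Lengths are in m, angles in rad, forces in N, time in s.
With the tool pointing down it reaches from about 0.4 to 0.85 m from the base axis. Payload 10.4 kg.
Tool frame: the origin (TCP) lies on the centre line of the jaws, within the pads' length; the fingertips stand r.tip_extent ahead of it and the grasp point (between the pads) lies 3 mm ahead of it (r.tip_extent is the distance from the TCP to the fingertips, in m); z points along the fingers, y is the direction in which the jaws open and shut (so a half turn about z gives the same grasp; the last joint's range is limited). The gripper opens to 87 mm and grips with 3 to 60 N. Pads are 19 mm wide; open, the fingers measure 117 mm over their backs; the gripper's body (75 mm by 190 mm) begins 51 mm behind the grasp point.
Start: joints at [-1.355, 0.332, -0.065, 1.46, 0.022, 1.35, -0.088], TCP at [0.148, 0.607, 0.223] pointing down, gripper open.
Joint ranges: [-2.6, 2.6], [-0.5, 2.12], [-1.47, 1.34], [0.16, 2.42], [-1.27, 4.41], [0.06, 2.06], [-2.6, 2.6]. Speed limits (rad/s): [2.22, 2.22, 2.79, 2.79, 3.14, 3.14, 3.14].

INTERFACE

Orientations are given as a unit quaternion [x, y, z, w].
In Python, from bench import r gives the robot as it stands. The module is installed in compiled form; this text tells all that it offers.
- The arm moves only by the shell command python3 -m jog 'ROWS' [FORCE]. ROWS is JSON, a list of rows, each a list of 5 numbers: the shift along the tool's x, y, z in cm, then the turn about the tool's z in rad, then the closure, from 0 (fully open) to 1 (shut). A call has exactly 10 rows; each row shifts and turns the pose as measured when the row begins, along the tool's axes as they then stand; what a row does not reach is not made up. A row lasts 1/10 s, in which the tool goes at most 50 mm and 8.59 degrees, less where a joint would pass 70% of its speed; a pose out of reach is approached as far as the arm can. A call with a gripper value outside its range is refused whole. The fingers move at their own pace and stop on an object; FORCE is the grip in N (left out, the last holds). Time passes only in rows, so rows that do not move let the fingers close, or fill a call up. It gives the time, the measured TCP pose, the force and the opening at its end, in the units of the state.
- r.read_state(): the state, without advancing time (a new reading comes with each control period).
- r.camera(name): name is "side" or "top" or "wrist"; returns a dict with "pixels" (400x640x3 uint8, red, green, blue), "fx", "fy", "cx", "cy" (pixels), "camera_from_world" (4x4, takes a point from world to camera coordinates). Camera axes: x right, y up, looking along -z (the intrinsics and any distortion apply to the point x, -y, -z); pixel columns grow to the right and rows downward; lengths in m; the calibration is good to about 2 mm. A picture is of the moment at which its call begins. There is no depth.
- r.close_job(): hands the job in, once; it reports no verdict.
The state is a dict: "time": time; "joint_positions": joint angles; "joint_vel": joint speeds; "joint_torque": joint torques, N m; "ee_pos": TCP position; "eef_rot": TCP orientation; "ft_force": force on the tool from outside, world axes, zero at the start; "torque": the same for the moment, N m; "width": finger opening in m.
Only numpy, scipy, OpenCV 4.12 (cv2) and the standard library are available. Lean on these libraries where they do the work, as an engineer would, in place of code of your own. Each camera call takes 0.05 s, during which the arm holds its last target. There are 200 camera calls.

## Working session

There is one attempt and no reset: what is moved stays moved. The work goes in short steps, Python scripts to look and compute and a shell command to move; the robot and the scene stay as the last step left them, time stands still between calls to the robot, and variables do not carry over. Pictures are saved under pics/ and viewed, about 8 in all and at most 12, crops included, and the job is handed in when it is done.

```bash
mkdir -p pics; cat > h.py <<'E'
import numpy as np,cv2,pickle
from bench import r
def snap(n,f):
    c=r.camera(n); cv2.imwrite(f,cv2.cvtColor(c["pixels"],cv2.COLOR_RGB2BGR)); pickle.dump(c,open(f+'.pkl','wb')); return c
def ray(c,u,v):
    T=np.array(c["camera_from_world"]);R=T[:3,:3]
    d=R.T@np.array([(u-c["cx"])/c["fx"],-(v-c["cy"])/c["fy"],-1]); return -R.T@T[:3,3],d
def onz(c,u,v,z):
    o,d=ray(c,u,v); return o+d*(z-o[2])/d[2]
def red(c):
    h=cv2.cvtColor(c["pixels"],cv2.COLOR_RGB2HSV)
    m=(((h[...,0]<8)|(h[...,0]>172))&(h[...,1]>140)&(h[...,2]>60)).astype('uint8')
    n,l,s,ce=cv2.connectedComponentsWithStats(m)
    for i in range(1,n):
        if s[i,4]>60:
            q=cv2.minAreaRect(np.argwhere(l==i)[:,::-1].astype('float32')); print(s[i],ce[i].round(1),[np.round(cv2.boxPoints(q),1).tolist()])
E
python3 - <<'E'
from h import *
for n in("top","side"):
    c=snap(n,f"pics/{n}1.png"); print(n,[k for k in c], c["fx"],c["cx"]); red(c)
print(r.read_state(), r.tip_extent)
E
```

```text
top ['pixels', 'fx', 'fy', 'cx', 'cy', 'camera_from_world'] 483.0488293811534 318.4459280369786
[382  81  17  16 204] [390.3  87.8] [[[382.0, 81.0], [398.0, 81.0], [398.0, 96.0], [382.0, 96.0]]]
[300 195  11  24 191] [305.8 205.9] [[[299.8999938964844, 195.0], [308.8999938964844, 194.1999969482422], [311.1000061035156, 217.6999969482422], [302.0, 218.5]]]
[407 196  10  25 175] [411.8 207.9] [[[406.79998779296875, 196.0], [414.79998779296875, 195.39999389648438], [416.70001220703125, 219.8000030517578], [408.6000061035156, 220.39999389648438]]]
[254 239  24  33 128] [265.2 255.5] [[[253.3000030517578, 269.79998779296875], [275.0, 238.3000030517578], [277.79998779296875, 240.1999969482422], [256.1000061035156, 271.79998779296875]]]
side ['pixels', 'fx', 'fy', 'cx', 'cy', 'camera_from_world'] 478.96575885929485 319.02008029249725
[ 323    2   67   70 1472] [357.2  28.3] [[[322.70001220703125, 6.099999904632568], [375.6000061035156, -13.699999809265137], [401.0, 54.0], [348.1000061035156, 73.80000305175781]]]
[369  33  16  19  95] [376.   42.3] [[[365.1000061035156, 38.29999923706055], [
[... 705 characters left out ...]
ray([-1.35463343,  0.33279628, -0.06468701,  1.46085536,  0.02161904,
        1.34988969, -0.08846317]), 'joint_vel': array([ 1.25692423e-03, -2.96321612e-03,  1.12308395e-03, -1.72488029e-03,
        7.43355051e-05,  6.31009535e-04,  1.37141764e-03]), 'joint_torque': array([ 1.89378625e-03, -6.24540925e+01,  2.47568625e-02, -3.90709269e+01,
       -6.13774289e-02,  3.66567064e-02,  7.64003380e-05]), 'ee_pos': array([0.14774929, 0.60693356, 0.22204215]), 'eef_rot': array([ 1.19074277e-01,  9.92885152e-01, -6.25398253e-04, -3.51347209e-05]), 'ft_force': array([ 0.95644617, -0.4620646 ,  0.49291832]), 'torque': array([-0.02727206,  0.01629485,  0.04890814]), 'width': 0.08716856899548961} 0.022
```

View pics/top1.png

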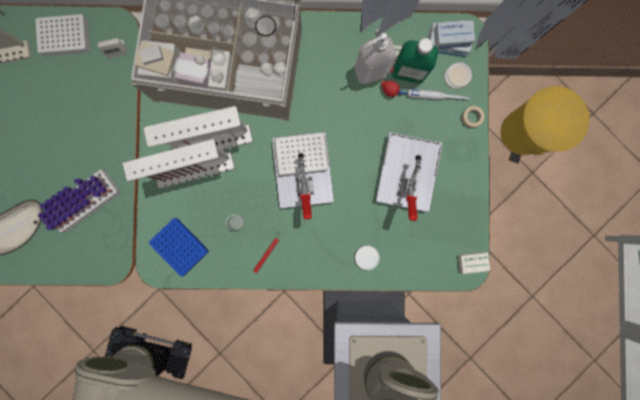

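View pics/side1.png

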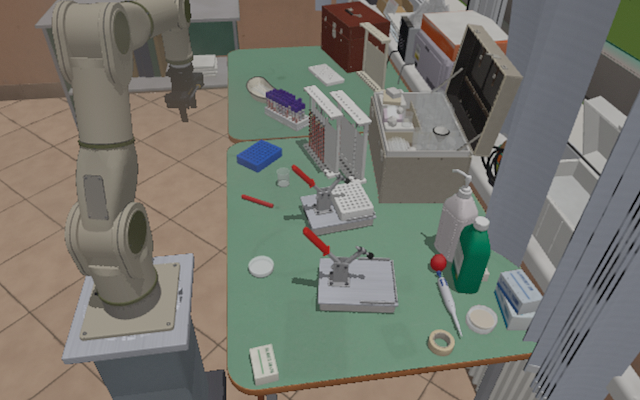

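Top view: the white block is on the left shaker (block at ~(300,153)), with its red handle at (306,206). The empty shaker's handle is at (412,208). The same handles in the side view are at (303,176) and (316,240). The arm is clear, to the left. Next I'll triangulate both handles.

```bash
python3 - <<'E'
from h import *
ct=pickle.load(open('pics/top1.png.pkl','rb'));cs=pickle.load(open('pics/side1.png.pkl','rb'))
def tri(a,b):
    o1,d1=ray(ct,*a);o2,d2=ray(cs,*b)
    s=np.linalg.lstsq(np.c_[d1,-d2],o2-o1,rcond=None)[0]
    p,q=o1+s[0]*d1,o2+s[1]*d2; return (p+q)/2,np.linalg.norm(p-q)
print("A",tri((305.8,205.9),(303.1,175.8)),"free end",tri((306.6,218),(293,165)),"inner",tri((304.4,194.6),(313,185)))
print("B",tri((411.8,207.9),(315.7,240.5)))
print("A z.2",onz(ct,305.8,205.9,.2),onz(cs,303.1,175.8,.2)); print("B z.2",onz(ct,411.8,207.9,.2))
# block corners
h=cv2.cvtColor(ct["pixels"],cv2.COLOR_RGB2HSV)
for n,p in dict(tl=(275,137),tr=(325,134),pl=(279,207),pr=(332,204),b_tl=(389,134),b_tr=(440,142),b_bl=(378,205),b_br=(429,211)).items(): print(n,onz(ct,*p,.06))
print("top cam pos",ray(ct,0,0)[0],"side",ray(cs,0,0)[0])
from scipy.spatial.transform import Rotation as R
print(R.from_quat(r.read_state()["eef_rot"]).as_matrix().round(3))
im=cv2.imread('pics/top1.png')[120:230,260:450]; cv2.imwrite('pics/crop1.png',cv2.resize(im,None,fx=4,fy=4,interpolation=cv2.INTER_CUBIC))
E
```

```text
A (array([0.49645812, 0.24749686, 0.19007184]), np.float64(0.001626801795449231)) free end (array([0.46552246, 0.24435195, 0.23475301]), np.float64(0.0038064050918816808)) inner (array([0.52789951, 0.2523436 , 0.14829129]), np.float64(0.0005569751405474807))
B (array([ 0.49393672, -0.03311666,  0.19199936]), np.float64(0.001307475980148639))
A z.2 [0.49538379 0.2474324  0.2       ] [0.49568978 0.23417997 0.2       ]
B z.2 [ 0.4930879  -0.03139768  0.2       ]
tl [0.70016184 0.34208216 0.06      ]
tr [0.71083914 0.19556464 0.06      ]
pl [0.49508298 0.32746187 0.06      ]
pr [0.50547122 0.17315401 0.06      ]
b_tl [0.7131754  0.00732915 0.06      ]
b_tr [ 0.69133377 -0.14306086  0.06      ]
b_bl [0.50398638 0.03878068 0.06      ]
b_br [ 0.48804368 -0.11051574  0.06      ]
top cam pos [0.4615816  0.22887424 1.4678048 ] side [ 0.36064619 -0.89893295  1.04820664]
[[-0.972  0.236 -0.   ]
 [ 0.236  0.972 -0.001]
 [-0.    -0.001 -1.   ]]
```

View pics/crop1.png

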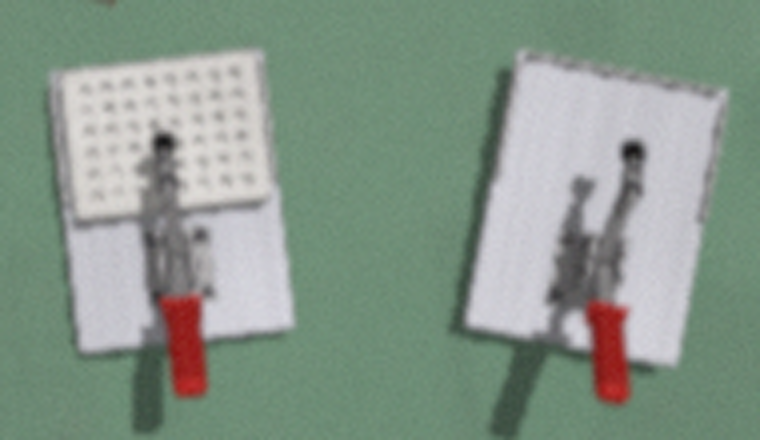

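The loaded handle's grip is at about (0.496, 0.2475, 0.19–0.20) with its axis yawed about 6°. The crop shows the loaded clamp on the left, with its red grip at crop (183,345), and the empty one on the right. I'll raise the arm, shut the fingers and travel over.

```bash
python3 -m jog '[[0,0,-4,0,1],[0,0,-4,0,1],[-4,-2.6,0,0,1],[-4,-2.6,0,0,1],[-4,-2.6,0,0,1],[-4,-2.6,0,0,1],[-4,-2.6,0,0,1],[-4,-2.6,0,0,1],[-4,-2.6,0,0,1],[-4,-2.6,0,0,1]]' 20
python3 - <<'E'
from h import *
from scipy.spatial.transform import Rotation as R
s=r.read_state(); M=R.from_quat(s["eef_rot"]).as_matrix(); print(s["ee_pos"],M.round(3),((np.array([.484,.2465,.285])-s["ee_pos"])@M*100).round(2))
E
```

```text
time: 1.1
ee_pos: [0.4124, 0.3234, 0.301]
eef_rot: [0.112, 0.994, -0.004, -0.002]
ft_force: [0.8, 0.1, -0.0]
width: 0.0151
[0.41237505 0.32338128 0.30101288] [[-0.975  0.223 -0.005]
 [ 0.223  0.975 -0.007]
 [ 0.003 -0.008 -1.   ]] [-8.7  -5.89  1.62]
```

```bash
python3 -m jog '[[-3,-2,0,0,1],[-3,-2,0,0,1],[-2,-1.5,0,0,1],[-0.7,-0.4,0,0,1],[0,0,0,0,1],[0,0,0,0,1],[0,0,0,0,1],[0,0,0,0,1],[0,0,0,0,1],[0,0,0,0,1]]'
python3 - <<'E'
from h import *
from scipy.spatial.transform import Rotation as R
s=r.read_state(); M=R.from_quat(s["eef_rot"]).as_matrix(); print(s["ee_pos"],M.round(3),((np.array([.484,.2465,.285])-s["ee_pos"])@M*100).round(2))
snap("side","pics/side2.png");snap("wrist","pics/wrist2.png")
im=cv2.imread('pics/side2.png')[60:310,200:450];b=cv2.imread('pics/wrist2.png')
cv2.imwrite('pics/m2.png',np.hstack([cv2.resize(im,(400,400)),cv2.resize(b,(400,250))[:0].reshape(0,400,3) if 0 else cv2.copyMakeBorder(cv2.resize(b,(400,250)),0,150,0,0,0)]))
E
```

```text
time: 2.1
ee_pos: [0.4866, 0.2407, 0.2997]
eef_rot: [0.114, 0.993, -0.005, -0.003]
ft_force: [-0.7, -0.2, 0.7]
width: 0.0005
[0.48663047 0.24067854 0.29971682] [[-0.974  0.227 -0.007]
 [ 0.227  0.974 -0.009]
 [ 0.005 -0.01  -1.   ]] [0.38 0.52 1.47]
```

View pics/m2.png

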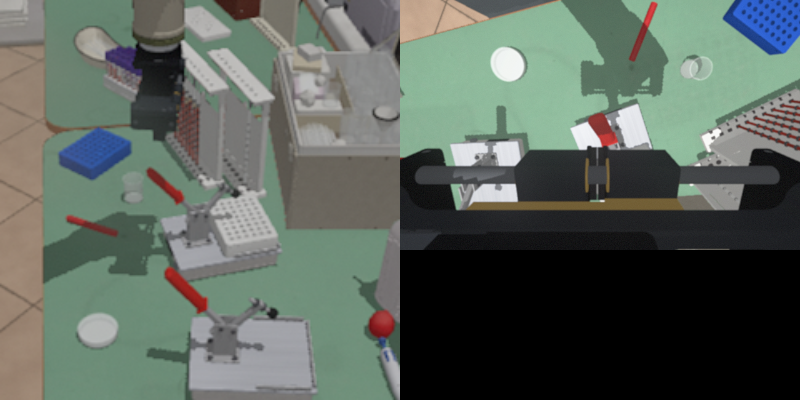

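Side view: the gripper hangs above the loaded handle, and both clamps are open. Wrist view: the red handle at (602,130) lines up with the shut fingers at x≈597. I'll shift 5 mm and descend.

```bash
python3 -m jog '[[0.3,0.5,0,0,1],[0,0,2,0,1],[0,0,2,0,1],[0,0,1.5,0,1],[0,0,1,0,1],[0,0,1,0,1],[0,0,1,0,1],[0,0,1,0,1],[0,0,0,0,1],[0,0,0,0,1]]'
```

```text
time: 3.2
ee_pos: [0.4865, 0.249, 0.2039]
eef_rot: [0.114, 0.993, -0.002, 0.0]
ft_force: [2.7, -0.1, 3.1]
width: 0.0004
```

```bash
python3 -m jog '[[0,-0.2,1,0,1],[0,0,1,0,1],[0,0,1,0,1],[0,0,0.8,0,1],[0,0,0.6,0,1],[0,0,0.5,0,1],[0,0,0,0,1],[0,0,0,0,1],[0,0,0,0,1],[0,0,0,0,1]]'
python3 - <<'E'
from h import *
snap("side","pics/side3.png")
cv2.imwrite('pics/m3.png',cv2.resize(cv2.imread('pics/side3.png')[110:310,220:420],(600,600)))
E
```

```text
time: 4.2
ee_pos: [0.4901, 0.2494, 0.1616]
eef_rot: [0.114, 0.993, 0.003, 0.005]
ft_force: [1.0, -0.1, 2.1]
width: 0.0001
```

View pics/m3.png

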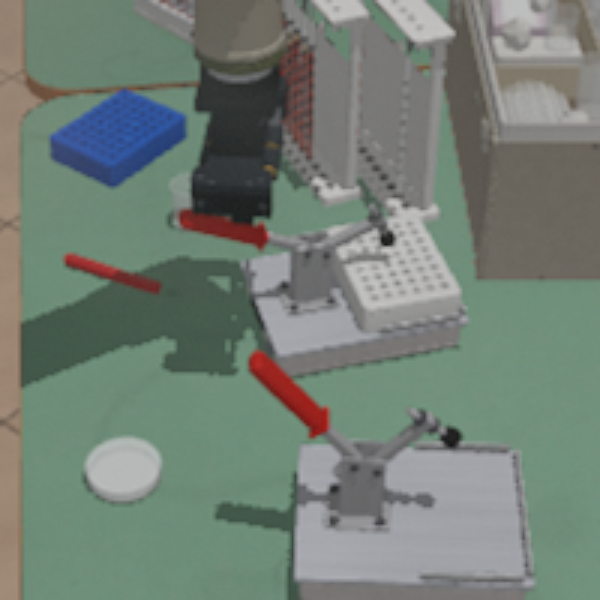

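The loaded handle is nearly level (crop (225,230)) but the pad is not on the block yet. The empty clamp is still open. I'll push further.

```bash
python3 -m jog '[[0.2,-0.2,0.4,0,1],[0,0,0.4,0,1],[0,0,0.3,0,1],[0,0,0.3,0,1],[0,0,0,0,1],[0,0,0,0,1],[0,0,0,0,1],[0,0,0,0,1],[0,0,0,0,1],[0,0,0,0,1]]'
```

```text
time: 5.25
ee_pos: [0.4863, 0.2477, 0.1452]
eef_rot: [0.114, 0.993, 0.002, 0.003]
ft_force: [-0.4, 0.6, 1.1]
width: 0.0006
```

```bash
python3 -m jog '[[0,0,-1,0,1],[0,0,-2,0,1],[0,0,-3,0,1],[0,0,-4,0,1],[0,0,-4,0,1],[0,0,0,0,1],[0,0,0,0,1],[0,0,0,0,1],[0,0,0,0,1],[0,0,0,0,1]]'
python3 - <<'E'
from h import *
c=snap("side","pics/side4.png"); red(c)
cv2.imwrite('pics/m4.png',cv2.resize(cv2.imread('pics/side4.png')[110:310,220:420],(600,600)))
ct=snap("top","pics/top4.png")
c0=pickle.load(open('pics/top1.png.pkl','rb'))
E
```

```text
time: 6.25
ee_pos: [0.4842, 0.2462, 0.2933]
eef_rot: [0.114, 0.993, 0.002, 0.003]
ft_force: [-0.6, 0.8, -1.2]
width: 0.0002
[ 323    2   67   70 1541] [356.3  29. ] [[[322.70001220703125, 6.099999904632568], [379.3999938964844, -10.600000381469727], [399.5, 57.5], [342.79998779296875, 74.19999694824219]]]
[369  33  16  19  93] [376.1  42.4] [[[365.1000061035156, 38.29999923706055], [369.0, 33.0], [386.70001220703125, 46.0], [382.79998779296875, 51.29999923706055]]]
[276 189  31  10 177] [291.5 194.2] [[[275.70001220703125, 193.1999969482422], [305.3999938964844, 188.8000030517578], [306.3999938964844, 195.8000030517578], [276.79998779296875, 200.1999969482422]]]
[242 195  31  12  99] [256.  200.5] [[[241.3000030517578, 197.10000610351562], [242.3000030517578, 194.10000610351562], [272.6000061035156, 204.1999969482422], [271.6000061035156, 207.1999969482422]]]
[303 227  26  29 254] [315.7 240.5] [[[301.0, 230.60000610351562], [308.20001220703125, 224.10000610351562], [331.5, 249.8000030517578], [324.29998779296875, 256.3999938964844]]]
[431 254  16  17 208] [438.1 262.2] [[[431.0, 254.0], [446.0, 254.0], [446.0, 270.0], [431.0, 270.0]]]
```

View pics/m4.png

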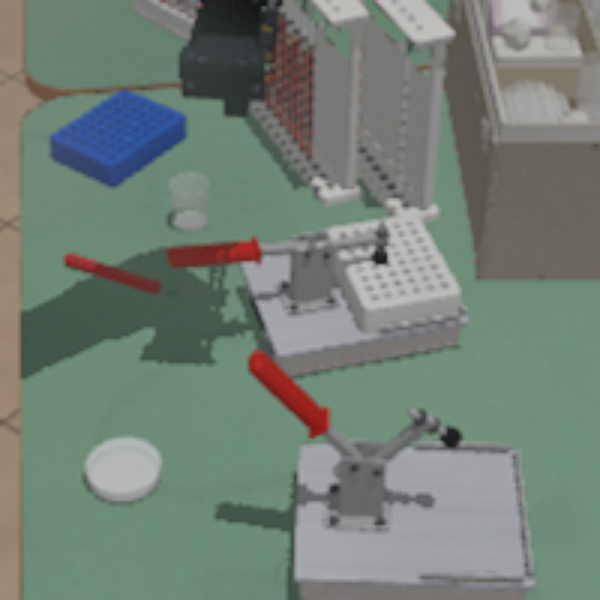

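The handle snapped down and stayed after release, with the pad on the block (crop (382,255)). The empty clamp's red blob hasn't changed. I'll check the handle angle and the block's shift numerically.

```bash
python3 - <<'E'
from h import *
c=pickle.load(open('pics/side4.png.pkl','rb'));T=np.array(c["camera_from_world"])
def pr(p):
    q=T[:3,:3]@p+T[:3,3]; return np.array([c["cx"]+c["fx"]*q[0]/-q[2],c["cy"]-c["fy"]*q[1]/-q[2]])
d=np.array([np.cos(.085),np.sin(.085),0]);z=np.array([0,0,1])
P=np.array([.496,.2475,.198])+.065*d-.083*z
for q in(0,.6,.7,.75,.8):
    e=np.radians(52)-q; u=-d*np.cos(e)+z*np.sin(e); a,b=pr(P+.153*u),pr(P+.058*u); print(q,a.round(1),b.round(1),"slope",np.degrees(np.arctan2(*(b-a)[::-1])).round(1))
def ax(f):
    h=cv2.cvtColor(cv2.imread(f),cv2.COLOR_BGR2HSV);m=(((h[...,0]<8)|(h[...,0]>172))&(h[...,1]>140)&(h[...,2]>60))
    m[:155]=0;m[215:]=0;m[:,:274]=0;m[:,325:]=0
    p=np.argwhere(m)[:,::-1].astype('float32');l=cv2.fitLine(p,2,0,.01,.01).ravel();print(f,np.degrees(np.arctan(l[1]/l[0])).round(1),p.mean(0))
ax('pics/side1.png');ax('pics/side4.png')
g=[cv2.cvtColor(cv2.imread(f'pics/side{i}.png'),cv2.COLOR_BGR2GRAY).astype('float32')[182:222,350:376] for i in(1,4)]
print("block shift px",cv2.phaseCorrelate(g[0],g[1],cv2.createHanningWindow(g[0].shape[::-1],cv2.CV_32F)))
E
```

```text
0 [292.8 164.6] [312.2 182.3] slope 42.4
0.6 [276.4 187. ] [305.9 190.4] slope 6.7
0.7 [275.4 191. ] [305.5 191.9] slope 1.8
0.75 [275. 193.] [305.3 192.7] slope -0.6
0.8 [274.8 195. ] [305.2 193.4] slope -3.0
pics/side1.png 42.1 [303.14865 175.77026]
pics/side4.png -5.1 [291.48587 194.21469]
block shift px ((0.5006208844173905, -0.027215759331056688), 0.9559112193407836)
```

```bash
python3 -c "
from bench import r
print(r.read_state()['ft_force']); print(r.close_job())"
```

```text
[0.12963685 0.11005748 0.97196151]
the job is handed in; nothing more can be done
None
```

I pushed the loaded shaker's red handle down with the fingers shut until it snapped over. Then I lifted clear and handed the job in at about 6.4 s, with no verdict reported.

- **Clamp on the white block:** after release the handle stayed down. Its slope in the side view is -5.1°, against about -3° predicted for 0.80 rad and -0.6° for 0.75 rad. That points to locked, and the pad is on the block.
- **White block:** it shifted about 0.5 pixel in the side view (roughly 1–2 mm) and looks level.
- **Empty shaker's clamp:** its handle did not move in the image, so it is still open.
- **Forces:** readings stayed at a few newtons between moves. At hand-in the fingertips were about 14 cm above the handle, with about 1 N of residual reading, similar to the start.

No check failed. The only mismatch is the 2° in handle slope, on the locked side and within what I'd expect from the pixel resolution.

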